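# Stand a plaster bottle model up in the marking stand

## Robot

A 7-joint arm with a two-finger parallel gripper is mounted at the origin on the work surface; the furniture and walls round the work are solid. World frame = base frame: x ahead of the robot, y to its left, z up, the work surface at z = 0. Lengths are in mm, angles in rad, forces in N, time in s.
With the tool pointing down it reaches from about 400 to 900 mm from the base axis. Payload 5.5 kg.
Tool frame: the origin (TCP) lies between the finger pads; the fingertips stand 11 mm ahead of it and the grasp point (between the pads) lies 8 mm behind it; y points along the fingers, z is the direction in which the jaws open and shut, and the axes are right-handed (so a half turn about y gives the same grasp; the last joint's range is limited). The gripper opens to 92 mm and grips with 3 to 60 N. Pads are 19 mm wide; open, the fingers measure 130 mm over their backs; the gripper's body (75 mm by 190 mm) begins 47 mm behind the grasp point.
Start: joints at [-0.919, 0.501, -0.427, 1.55, 0.221, 1.138, -0.21], TCP at [246.364, 601.502, 237.729] pointing down, gripper open.
Joint ranges: [-2.88, 2.88], [-0.31, 2.03], [-1.54, 1.56], [0.2, 2.42], [-1.41, 4.55], [0.19, 2.02], [-2.57, 2.57]. Speed limits (rad/s): [2.57, 2.57, 3.14, 3.14, 3.14, 3.14, 3.14].

## Interface

Orientations are given as a rotation vector (axis times angle).
In Python, from bench import robot, claw, planner, cams, workorder gives the robot as it stands. Calls block until the motion is done:
- robot.goto(position, orientation): joint-space move of the TCP to a pose.
- robot.move_linear(position, ori=None, v=150, max_force=None): straight line of the TCP; ori=None keeps the orientation; v is the mean speed in mm/s. With max_force (N) it stops when the force on the tool has changed by that much, and returns True; else False.
- robot.move_joints(angles): joint-space move.
- claw.gripper_to(opening, newtons=None): finger opening in mm; newtons is the grip in N (None keeps the last); returns when the fingers have stopped.
- robot.sleep(seconds).
- planner.solve_ik(position, orientation): joint angles nearest the present ones, or None.
- cams.grab_frame(name): name is "scene" or "top" or "wrist"; returns a dict with "color" (384x512x3 uint8, blue, green, red), "vfov" (degrees; the focal length in pixels is half the picture's height over the tangent of half this angle, whatever the lens; pixels are square), "cx", "cy" (the principal point, pixels), "distortion" ([k1, k2, p1, p2, k3] as OpenCV has them; the pictures are not rectified), "view" (4x4, takes a point from world to camera coordinates); the wrist camera has in their place "mount" (4x4, takes a point from camera to tool coordinates, whose origin is the TCP and whose axes are the tool frame's). Camera axes: x right, y down, z forward; pixel columns grow to the right and rows downward; lengths in mm; the calibration is good to about 2 mm. A picture is of the moment at which its call begins: read the wrist's pose just before it. There is no depth.
A pose or a line that the arm cannot do raises robot.MotionError and nothing moves.
- workorder.job_done(): hands the job in, once; it reports no verdict.
Readings, each from a call of its own:
- robot.current_time(): time.
- robot.current_joints(): joint angles.
- robot.current_qvel(): joint speeds.
- robot.current_tau(): joint torques, N m.
- robot.current_tcp_pos(): TCP position.
- robot.current_eef_rot(): TCP orientation.
- robot.current_contact_force(): force on the tool from outside, world axes, zero at the start.
- robot.current_ft_torque(): the same for the moment, N m.
- robot.current_gripper_width(): finger opening in mm.
Only numpy, scipy, OpenCV 4.12 (cv2) and the standard library are available. Lean on these libraries where they do the work, as an engineer would, in place of code of your own. Each camera call takes 0.05 s, during which the arm holds its last target. There are 200 camera calls.

## Task

Carry the plaster bottle model level to the marking stand, lay it down between the guide strips with its foot against the V back, and let go of it. Then take it again and tip it up on its foot, the foot butted against the V back and never lifted off the stand, until it stands upright in the V; finally swing the clamp arm in until its pad rests against the bottle, ready for scribing the seam line. Do not shift the other things on the bench.

Things in the scene. Friction and masses are not known exactly. Their poses are not given: they have to be found in the camera images.
- model: White plaster bottle model, 170 mm long, about 0.45 kg, lying on its side at the start. Origin on its axis, 62 mm from the foot (centre of mass: about 69 mm from the foot), 30 mm above the surface it lies on. x points along the bottle from foot to neck; y and z turn as it rolls. Body: round, 60 mm in diameter, from the foot to 98 mm; a shoulder then narrows it to the neck at 117 mm.
- model_foot (a point): Centre of the bottle's flat round foot, 60 mm in diameter.
- model_neck (a point): Point on the bottle's axis in the middle of its round neck, 136 mm from the foot. The neck is 34 mm in diameter from 117 to 150 mm; above it a pouring head flares to 48 mm and ends at 170 mm.
- stand: Marking stand screwed to the bench. Origin at bench height on the middle line of its lane; x points along the lane to the V back, z up. Grey laminated base, top at z = 12 mm, x from -130 to 140, y from -110 to 120 mm. Two guide strips on it, 5 mm high, 8 mm wide, at y = +22.5 and -22.5 mm, x from -65 to 10 mm, keep the lying bottle (neck towards -x, foot at the V) from rolling.
- stand_v (a point): Inner corner of the V back, on the base top (x = 90 mm, y = 0 of the stand). Two upright boards, each 66 mm wide and 80 mm high, meet here at 120 degrees, 60 degrees either side of the stand's -x direction, to which the V opens. Base and boards are smooth (friction about 0.3).
- stand_stop (a point): Where the centre of the foot lies when the bottle lies in the lane with its foot butted against both boards of the V: x = 73 mm, y = 0, 42 mm above the bench (30 mm above the base).
- stand_seat (a point): Where the centre of the foot must stand in the end: on the base top, x = 55 mm, y = 0 of the stand; the standing bottle then touches both boards of the V.
- clamp (a joint): Angle of the clamp arm about its upright hinge, rad. 0: closed, the arm lies along the stand's -y with its pad against a bottle standing in the V. It grows as the arm swings out: 1.57 points to -x, more goes on towards +y. Level steel bar, 170 mm from hinge to knob, 68 to 84 mm above the bench, pad halfway along. Stiff friction (about 1.5 N at the knob); it stays where it is left.
- clamp_hinge (a point): Hinge axis of the clamp arm, at the arm's height (76 mm above the bench), on a post at x = 13 mm, y = +85 mm of the stand; the hinge's top is 91 mm above the bench, 26 mm wide.
- clamp_knob (a point): Middle of the upright round black knob on the free end of the clamp arm: 22 mm in diameter, 32 mm tall, spinning freely on its stem; its top is 16 mm above this point, which is 114 mm above the bench.
- vase: Grey clay vase, 80 mm wide, 118 mm tall; leave alone. Origin at the centre of its underside.
- scraper: Scraper lying flat, 68 x 195 mm, 27 mm high; leave alone. Origin under its middle, its length along its y.
- plug: White plaster plug, 43 mm wide, 38 mm tall; leave alone. Origin at the centre of its underside.
- tin: Flat round tin, 70 mm wide, 28 mm high; leave alone. Origin at the centre of its underside.
- wedge: Wooden wedge lying flat, 34 x 95 mm, 22 mm high; leave alone. Origin under its middle, its length along its y.
- block: Rough white plaster block, 65 x 120 mm, 73 mm high; leave alone. Origin under its middle, its length along its y.
- mallet: Rubber mallet with a wooden shaft lying flat, 90 x 269 mm, 62 mm high; leave alone. Origin under its middle, its length along its y, head at +y.

How it is judged (in metres and radians):
On the way, in this order (a step that is already met when the one before it is completed fails the run):
1. the bottle lies on the stand between the strips with its foot against the V back (within about 1 cm), and the gripper has let go of it (x of model_foot in the frame of stand above 0.06 m and y of model_foot in the frame of stand between -0.012 and 0.012 m and height (world z) of model_foot below 0.05 m and angle between model's own x axis and vertical between 1.42 and 1.72 rad and angle between the x axis of model and the x axis of stand, either way round below 0.2 rad and x of model_neck in the frame of stand below 0 m and contact force between the fingers and model below 0.05 N and linear speed of model below 0.02 m/s), for 0.2 s.
2. the bottle is half raised on its foot, with the foot butted against the V back (within about 1 cm) (angle between model's own x axis and vertical between 0.5 and 1.1 rad and x of model_foot in the frame of stand above 0.05 m and y of model_foot in the frame of stand between -0.015 and 0.015 m and height (world z) of model_foot below 0.055 m), for 0.1 s.
3. the bottle stands upright in the V while the clamp arm is still open (x of model_foot in the frame of stand between 0.0484 and 0.0624 m and y of model_foot in the frame of stand between -0.007 and 0.007 m and height (world z) of model_foot below 0.018 m and angle between model's own x axis and vertical below 0.06 rad and value of joint clamp above 0.5 rad), for 0.2 s.
At the end, for the whole second after the job is handed in: The bottle stands upright (within 0.06 rad) on the stand's base, neck up, its foot within 7 mm of the seat in the V each way, at rest; the clamp arm is closed on it (joint between -0.06 and 0.045 rad) and at rest; the gripper touches nothing; none of the other things has been moved more than 30 mm (x of model_foot in the frame of stand between 0.0484 and 0.0624 m and y of model_foot in the frame of stand between -0.007 and 0.007 m and height (world z) of model_foot below 0.018 m and angle between model's own x axis and vertical below 0.06 rad and value of joint clamp between -0.06 and 0.045 rad and velocity of joint clamp below 0.02 rad/s and linear speed of model below 0.01 m/s and angular speed of model below 0.05 rad/s and contact force between the fingers and anything else below 0.05 N).
It fails at once if the bottle is swung up by more than 30 degrees, or neck down, with its foot off the base (more than 20 mm) ((angle between model's own x axis and vertical below 1.05 rad and height (world z) of model_foot above 0.065 m) or angle between model's own x axis and vertical above 2.1 rad).
It fails at once if another thing on the bench is moved more than 30 mm (distance of any of vase, scraper, plug, tin, wedge, block, mallet from where it was at the start of the episode above 0.03 m).
It also fails if it takes over 72 s, if anything falls off the work surface, if the arm or the gripper's body presses on something with over 40 N, if the wrist force passes 120 N, or if a joint passes its speed limit or range.

## Working session

There is one attempt and no reset: what is moved stays moved. The work goes in short steps, each a Python script; the robot and the scene stay as the last script left them, time stands still between calls to the robot, and variables do not carry over. Pictures are saved under pics/ and viewed, about 8 in all and at most 12, crops included, and the job is handed in when it is done.

```bash
mkdir -p pics; ls
cat > h.py <<'E'
import numpy as np, cv2
from scipy.spatial.transform import Rotation as R
from bench import robot, claw, planner, cams, workorder
def cal(f):
    h=f["color"].shape[0]; fl=h/2/np.tan(np.radians(f["vfov"])/2)
    return np.array([[fl,0,f["cx"]],[0,fl,f["cy"]],[0,0,1.]]), np.array(f["distortion"],float)
def view(f,pose=None):
    if "view" in f: return np.array(f["view"])
    T=np.eye(4); T[:3,:3]=R.from_rotvec(pose[1]).as_matrix(); T[:3,3]=pose[0]
    return np.linalg.inv(T@np.array(f["mount"]))
def grab(n,fn=None):
    p=(np.array(robot.current_tcp_pos()),np.array(robot.current_eef_rot()))
    f=cams.grab_frame(n); f["V"]=view(f,p)
    if fn: cv2.imwrite("pics/"+fn,f["color"]); np.savez("pics/"+fn[:-4],V=f["V"],K=cal(f)[0],d=cal(f)[1])
    return f
def back(K,d,V,px,z):
    u=cv2.undistortPoints(np.array(px,float).reshape(-1,1,2),K,d).reshape(-1,2)
    Rm,t=V[:3,:3],V[:3,3]; c=-Rm.T@t; D=np.c_[u,np.ones(len(u))]@Rm
    return c+D*((np.broadcast_to(z,len(u))-c[2])/D[:,2])[:,None]
def load(fn):
    a=np.load("pics/"+fn+".npz"); return a["K"],a["d"],a["V"]
def proj(K,d,V,P):
    return cv2.projectPoints(np.array(P,float).reshape(-1,3),cv2.Rodrigues(V[:3,:3])[0],V[:3,3],K,d)[0].reshape(-1,2)
E
python3 - <<'E'
from h import *
a=grab("top","top.png");b=grab("scene","scene.png")
for f in(a,b): 
    V=f["V"]; print(f["vfov"],f["distortion"],-V[:3,:3].T@V[:3,3],V[2,:3])
print(robot.current_time(),robot.current_eef_rot())
for n in("top",): cv2.imwrite("pics/top_big.png",cv2.resize(a["color"],(800,600)))
E
```

```text
pics
43.05774428250952 [-0.19272014  0.          0.          0.          0.        ] [ 380.17123923   32.79415157 1654.36863806] [ 0.11015614  0.01777807 -0.99375528]
49.81378812929527 [0.03656815 0.         0.         0.         0.        ] [  668.8268331  -1137.3840131   1102.05288482] [-0.08492945  0.75774239 -0.64700344]
0.1 [-1.55093005  0.30538336 -0.30477717]
```

View pics/top_big.png

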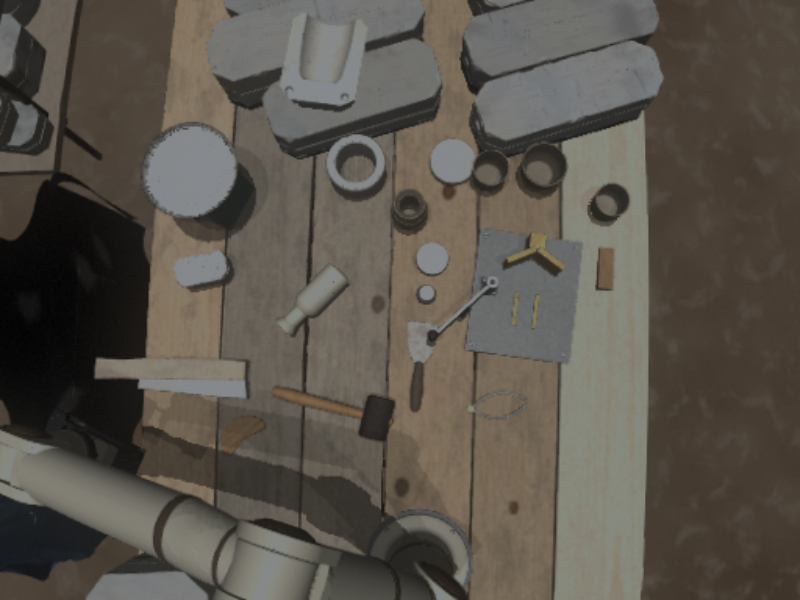

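View pics/scene.png

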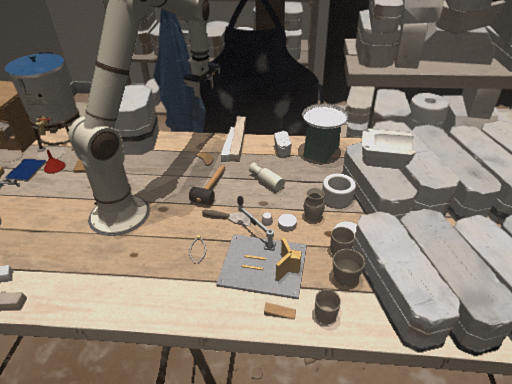

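The top view shows the bottle, foot at about (338,277) and head at (287,325) in the enlarged picture. The stand corners are at (483,230), (581,242), (568,362) and (466,349), the clamp hinge at (490,283), and the knob at (432,338) over the scraper.

```bash
cat > m.py <<'E'
from h import *
K,d,V=load("top"); s=1/1.5625
B=lambda p,z: back(K,d,V,np.array(p)*s,z)
c=B([(483,230),(581,242),(568,362),(466,349)],12)[:,:2]
L=np.array([(140,120),(140,-110),(-130,-110),(-130,120.)])
A=(L-L.mean(0)).T@(c-c.mean(0)); th=np.arctan2(A[0,1]-A[1,0],A[0,0]+A[1,1])
Rm=np.array([[np.cos(th),-np.sin(th)],[np.sin(th),np.cos(th)]]); o=c.mean(0)-Rm@L.mean(0)
print("stand",o,th,"res",c-(L@Rm.T+o))
f=lambda w:(w[:,:2]-o)@Rm
print("V corner top",f(B([(538,238)],92)),"hinge",f(B([(490,282)],91)),"knob",f(B([(432,337)],130)))
print("strips",f(B([(517,293),(537,295),(515,325),(534,327)],17)))
print("bottle foot/head",B([(338,277),(287,325)],30),"mallet,plug,tin,wedge",B([(376,418),(427,293),(432,258),(606,268)],20), "scr", B([(420,340)],10),"block",B([(202,269)],73))
print(f(B([(410,205)],118)))
E
python3 m.py
python3 - <<'E'
import cv2
a=cv2.imread('pics/top.png')
cv2.imwrite('pics/c1.png',cv2.resize(a[140:270,160:380],None,fx=3.6,fy=3.6,interpolation=cv2.INTER_CUBIC))
E
```

```text
stand [ 580.30406814 -220.15412181] -0.10642273069405907 res [[-4.47686136 -5.86192402]
 [ 0.18332645  4.28867816]
 [ 3.04820245  3.6330116 ]
 [ 1.24533246 -2.05976574]]
V corner top [[117.58446308   2.43347894]] hinge [[11.44440205 91.54197687]] knob [[-120.7521532   196.93458006]]
strips [[  6.68698067  23.56168696]
 [  8.25061012 -20.47022832]
 [-63.21317857  19.57443509]
 [-62.02234325 -22.09094813]]
bottle foot/head [[611.75251245 191.87744381  30.        ]
 [504.40528167 298.28834109  30.        ]] mallet,plug,tin,wedge [[ 311.45293142  100.28388831   20.        ]
 [ 583.50313444   -1.49038844   20.        ]
 [ 660.59293582  -10.45844202   20.        ]
 [ 650.22047159 -394.27198358   20.        ]] scr [[481.86744965  10.80409404  10.        ]] block [[615.44963548 481.16243911  73.        ]]
[[144.8044604  277.30607883]]
```

View pics/c1.png

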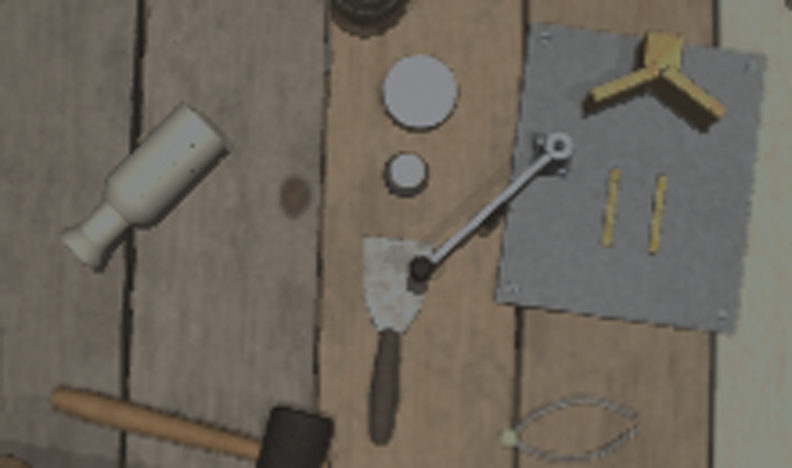

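The crop gives cleaner pixels: stand corners (529,22), (765,55), (733,333) and (497,302), foot edge (185,104)–(227,150), head edge (63,238)–(97,270). Next I'll refine these and check reach for the whole plan.

```bash
cat >> h.py <<'E'
class Stand:
    def __init__(s,o,th): s.o=np.array(o,float); s.th=th; s.M=R.from_euler('z',th).as_matrix()
    def w(s,p): return s.M@np.array(p,float)+np.r_[s.o,0]
def ori(app,jaw):
    y=np.array(app,float);y/=np.linalg.norm(y);z=np.array(jaw,float);z-=y*(y@z);z/=np.linalg.norm(z)
    return R.from_matrix(np.c_[np.cross(y,z),y,z]).as_rotvec()
def tcp(g,app): return np.array(g)+8*np.array(app)/np.linalg.norm(app)   # grasp point -> TCP
def bottle(phi,dz=0,dx=0):  # foot centre in stand frame while butted; axis dir
    return np.array([90-34.64*np.sqrt(.75*np.cos(phi)**2+.25)+dx,0,12+30*np.sin(phi)+dz]), np.array([-np.sin(phi),0,np.cos(phi)])
def tip(S,phi,al,s=1,L=136,dz=0,dx=0,y=0):  # al: body lean toward -x when bottle lies
    f,a=bottle(phi,dz,dx); ang=phi+al  # body dir from +x... phi=90: 90+al
    b=np.array([np.cos(ang),0,np.sin(ang)]); app=S.M@-b
    return tcp(S.w(f+L*a+[0,y,0]),app), ori(app,S.M@np.array([0,s,0]))
E
cat > m2.py <<'E'
from h import *
K,d,V=load("top")
B=lambda p,z: back(K,d,V,np.array(p)/3.6+[160,140],z)
c=B([(529,22),(765,55),(733,333),(497,302)],12)[:,:2]; t=B([(616,170),(663,176),(608,245),(655,252)],17)[:,:2]
L=np.array([(140,120),(140,-110),(-130,-110),(-130,120.),(10,22.5),(10,-22.5),(-65,22.5),(-65,-22.5)]); c=np.r_[c,t]
A=(L-L.mean(0)).T@(c-c.mean(0)); th=np.arctan2(A[0,1]-A[1,0],A[0,0]+A[1,1])
Rm=np.array([[np.cos(th),-np.sin(th)],[np.sin(th),np.cos(th)]]); o=c.mean(0)-Rm@L.mean(0)
print("stand",o,th,"res",(c-(L@Rm.T+o)).round(1).tolist())
f=lambda w:(w[:,:2]-o)@Rm
print("hinge",f(B([(558,147)],91)),"knob",f(B([(421,269)],130)))
q=B([(185,104),(227,150),(63,238),(97,270)],30); F=(q[0]+q[1])/2;H=(q[2]+q[3])/2
a=(H-F)/np.linalg.norm(H-F); print("foot",F,"head",H,np.linalg.norm(H-F),np.linalg.norm(q[0]-q[1]),"axis",a,np.degrees(np.arctan2(a[1],a[0])))
S=Stand(o,th)
for al in np.radians([20,30,45,60]):
  for s in (1,-1):
    print(np.degrees(al).round(),s,[None if (j:=planner.solve_ik(*tip(S,p,al,s))) is None else np.round(j,1).tolist() for p in np.radians([90,45,0])])
E
python3 m2.py
```

```text
stand [ 579.75995334 -219.45049005] -0.10358931418460846 res [[-0.0, 0.6], [-0.9, 0.9], [0.5, 3.0], [0.4, -1.8], [-1.5, -0.1], [-1.3, -0.2], [1.8, -1.2], [1.1, -1.1]]
hinge [[11.77163147 86.20509359]] knob [[-116.40346672  195.57534194]]
foot [618.71974798 189.14065064  30.        ] head [495.64872224 302.90221702  30.        ] 167.59526055320364 59.32607014340723 axis [-0.73433476  0.67878749  0.        ] 137.25103419992573
20.0 1 [[1.0, 0.6, -0.7, 2.2, 1.1, 0.3, 0.9], [0.3, 0.8, -0.0, 1.4, 0.1, 1.4, 1.7], None]
20.0 -1 [[0.2, 0.5, 0.2, 2.2, -1.1, 0.2, -0.2], [0.0, 0.8, 0.4, 1.5, -0.2, 1.4, -1.2], None]
30.0 1 [[1.2, 0.7, -0.9, 2.3, 2.1, 0.3, 0.0], [0.3, 0.6, 0.1, 1.6, 0.0, 1.2, 1.8], None]
30.0 -1 [[0.4, 0.5, 0.0, 2.3, 3.9, 0.2, 1.1], [-0.0, 0.7, 0.4, 1.6, -0.2, 1.2, -1.2], None]
45.0 1 [None, [0.3, 0.5, 0.1, 1.8, -0.1, 0.8, 1.8], None]
45.0 -1 [None, [-0.1, 0.5, 0.5, 1.8, -0.3, 0.9, -1.1], None]
60.0 1 [None, [0.4, 0.4, -0.1, 2.0, -0.1, 0.5, 1.9], [0.3, 1.0, -0.1, 1.0, 0.1, 1.7, 1.7]]
60.0 -1 [None, [-0.2, 0.5, 0.7, 2.1, -0.7, 0.6, -0.7], [0.0, 1.0, 0.5, 1.1, -0.2, 1.7, -1.2]]
```

```bash
cat > s1.py <<'E'
from h import *
F=np.array([618.7,189.1,30]); a=np.array([-.7343,.6788,0]); g=F+75*a
al=np.radians(25); b=np.sin(al)*a+np.cos(al)*np.array([0,0,1])
perp=np.cross([0,0,1],a)
S=Stand([579.8,-219.5],-.1036)
# jaw sign: neck dir a -> stand -x ; perp -> stand -y
bp=S.M@np.array([-np.sin(al),0,np.cos(al)])
for s in(1,-1):
    J=[planner.solve_ik(tcp(g+h*b,-b),ori(-b,s*perp)) for h in(100,0)]+[planner.solve_ik(tcp(S.w([73-75,0,h]),-bp),ori(-bp,S.M@np.array([0,-s,0.]))) for h in(140,42)]
    print(s,[None if j is None else np.round(j,2).tolist() for j in J]); 
s=1
t=robot.current_time()
robot.goto(tcp(g+100*b,-b),ori(-b,s*perp)); print(robot.current_time()-t)
f=grab("wrist","w1.png")
K,d=cal(f); im=f["color"].copy()
for L in(0,75,136,170): 
    p=proj(K,d,f["V"],F+L*a)[0]; print(L,p); cv2.circle(im,tuple(int(v) for v in p),3,(0,0,255),1)
cv2.imwrite("pics/w1o.png",im)
E
python3 s1.py
```

```text
1 [[-0.2, 0.64, -0.74, 1.88, 1.03, 1.07, 2.47], [-0.21, 0.78, -0.62, 1.89, 1.18, 0.95, 2.38], [-0.12, 0.43, 0.61, 2.11, -1.01, 0.43, -0.39], [0.93, 0.66, -0.66, 2.1, 1.36, 0.24, -2.51]]
-1 [[-0.69, 0.52, -0.08, 1.9, 0.68, 0.82, -0.44], [-0.68, 0.68, -0.01, 1.9, 0.77, 0.65, -0.51], [0.69, 0.39, -0.36, 2.08, 0.07, 0.27, 1.79], [0.93, 0.66, -0.66, 2.1, 1.36, 0.24, 0.63]]
2.2833
0 [258.32458743 113.96423172]
75 [258.43702524 194.44120564]
136 [258.53891548 266.99236401]
170 [258.60043435 310.62639628]
```

View pics/w1o.png

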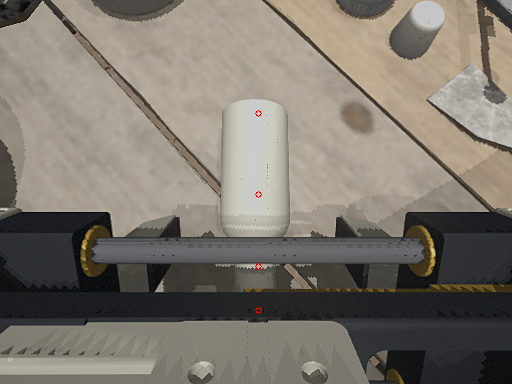

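Wrist view: the bottle body spans columns 221–289 (centre 255, predicted 258), foot edge at row 99, so it's about 3 mm sideways off. I'll check the foot rim, then grasp.

Run:
```python
from h import *
K,d,V=load("w1"); F=np.array([618.7,189.1,30]); a=np.array([-.7343,.6788,0]); p=np.array([-.6788,-.7343,0]);z=np.array([0,0,1])
t=np.linspace(0,2*np.pi,73)[:,None]
q=proj(K,d,V,F+30*(np.cos(t)*p+np.sin(t)*z)); print("foot rim rows",q[:,1].min(),q[:,1].max(),"cols",q[:,0].min(),q[:,0].max())
q=proj(K,d,V,F+80*a+30*(np.cos(t)*p+np.sin(t)*z)); print("80 cols",q[:,0].min(),q[:,0].max())
print(proj(K,d,V,F+98*a+30*z), proj(K,d,V,F+5*p))
im=cv2.imread("pics/w1.png").astype(int).sum(2)
for r in(110,120,150,180,200,215): 
    m=np.where(im[r,190:330]>540)[0]+190; print(r,m.min() if len(m) else 0,m.max() if len(m) else 0)
print([im[r,256] for r in range(92,108)])
S=Stand([579.8,-219.5],-.1036)
for al in np.radians([0,10,15,20]):
  bp=S.M@np.array([-np.sin(al),0,np.cos(al)]); b=np.sin(al)*a+np.cos(al)*z
  for s in(1,-1):
    J=[planner.solve_ik(tcp(F+75*a+h*b,-b),ori(-b,s*p)) for h in(100,0)]+[planner.solve_ik(tcp(S.w([73-75,0,h]),-bp),ori(-bp,S.M@np.array([0,-s,0.]))) for h in(140,90,42)]
    print(al.round(2),s,[None if j is None else np.round(j,2).tolist() for j in J])
```

```text
foot rim rows 97.34460989233371 127.21780542407782 cols 225.44813871178934 291.2198036036732
80 cols 223.55223199744472 293.3607715568036
[[258.56705723 217.68626174]] [[263.77233027 113.95740235]]
110 231 279
120 230 279
150 230 278
180 230 278
200 229 278
215 230 276
[np.int64(469), np.int64(472), np.int64(472), np.int64(472), np.int64(473), np.int64(463), np.int64(480), np.int64(567), np.int64(617), np.int64(607), np.int64(607), np.int64(608), np.int64(607), np.int64(604), np.int64(607), np.int64(607)]
0.0 1 [[-1.27, 1.04, 1.35, 1.78, -1.08, 1.28, -1.94], [-1.26, 1.27, 1.35, 1.81, -1.33, 1.29, -1.83], [-0.5, 1.03, 1.35, 1.76, -1.06, 1.29, -0.55], [-0.49, 1.14, 1.35, 1.78, -1.18, 1.28, -0.49], [-0.49, 1.25, 1.35, 1.8, -1.3, 1.29, -0.44]]
0.0 -1 [[-0.94, 0.63, 0.68, 1.77, -0.48, 0.92, 0.77], [-0.94, 0.8, 0.68, 1.8, -0.68, 0.79, 0.92], [0.61, 0.56, -0.39, 1.72, 0.26, 0.91, 1.58], [0.61, 0.63, -0.39, 1.75, 0.31, 0.83, 1.54], [0.61, 0.7, -0.39, 1.76, 0.37, 0.75, 1.5]]
0.17 1 [[-1.42, 1.02, 1.35, 1.85, -0.99, 1.08, -2.07], [0.21, 1.0, -1.09, 1.82, 1.22, 1.12, 2.57], [-0.54, 0.95, 1.35, 
[... 585 characters left out ...]
6 -1 [[0.04, 0.68, -0.9, 1.83, 0.94, 1.06, -0.49], [-1.24, 0.89, 0.9, 1.89, -0.7, 0.65, 0.81], [0.75, 0.46, -0.49, 1.94, 0.29, 0.55, 1.57], [0.75, 0.54, -0.49, 1.97, 0.42, 0.46, 1.46], [0.74, 0.63, -0.49, 1.98, 0.58, 0.39, 1.33]]
0.35 1 [[-0.09, 0.65, -0.8, 1.86, 0.97, 1.04, 2.57], [-0.13, 0.78, -0.67, 1.87, 1.12, 0.92, 2.48], [-0.58, 0.9, 1.35, 2.05, -1.4, 1.01, -0.22], [-0.33, 0.67, 0.9, 2.07, -1.26, 0.63, -0.25], [-0.17, 0.68, 0.68, 2.07, -1.33, 0.49, -0.15]]
0.35 -1 [[-1.49, 0.84, 1.13, 1.91, -0.59, 0.77, 0.68], [-1.29, 0.9, 0.9, 1.91, -0.61, 0.58, 0.69], [0.81, 0.44, -0.53, 2.01, 0.33, 0.42, 1.55], [0.82, 0.54, -0.54, 2.03, 0.54, 0.34, 1.36], [0.79, 0.62, -0.51, 2.04, 0.78, 0.27, 1.15]]
```

```bash
cat > s2.py <<'E'
from h import *
F=np.array([621,191.5,30]); a=np.array([-.7343,.6788,0]); p=np.array([-.6788,-.7343,0]); z=np.array([0,0,1.])
al=np.radians(15); b=np.sin(al)*a+np.cos(al)*z; g=F+75*a+3*z; o=ori(-b,-p)
robot.goto(tcp(g+100*b,-b),o); print(robot.current_time(),np.round(robot.current_joints(),2))
robot.move_linear(tcp(g,-b),v=120)
claw.gripper_to(50,25); print("w",robot.current_gripper_width(),robot.current_time())
robot.move_linear(tcp(g+[0,0,170],-b),v=150); print("w",robot.current_gripper_width(),robot.current_contact_force(),robot.current_ft_torque())
S=Stand([579.8,-219.5],-.1036); bp=S.M@np.array([-np.sin(al),0,np.cos(al)])
try:
    robot.move_linear(tcp(S.w([66-75,0,200]),-bp),ori(-bp,S.M@np.array([0,1,0.])),v=200)
except robot.MotionError as e: print(e)
print(robot.current_time(),np.round(robot.current_joints(),2),robot.current_tcp_pos())
f=grab("scene","sc2.png"); cv2.imwrite("pics/sc2c.png",cv2.resize(f["color"][120:320,150:350],None,fx=3,fy=3))
E
python3 s2.py
```

```text
4.9 [-0.02  0.65 -0.82  1.83  0.88  1.02 -0.45]
w 59.114550607014905 6.5
w 59.29957695701047 [-0.01901455  0.15167996 -5.50621613] [0.42604024 0.51266093 0.03816453]
10.2333 [ 1.22  0.57 -1.13  1.9   0.69  0.8   1.25] [ 572.9444546  -217.78042613  192.38250319]
```

View pics/sc2c.png

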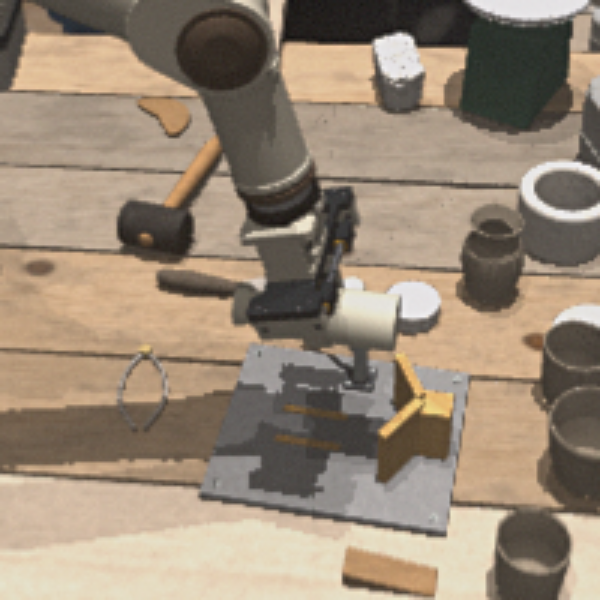

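The scene view shows the bottle held level over the stand. The stand corners in this crop are at about (253,347), (468,377), (202,494) and (446,532). I'll cross-check my stand pose against these, then lower.

```bash
cat > s3.py <<'E'
from h import *
S=Stand([579.8,-219.5],-.1036); K,d,V=load("sc2")
px=np.array([(253,347),(468,377),(202,494),(446,532)])/3+[150,120]
w=back(K,d,V,px,12); print("stand frame from scene",((w-np.r_[S.o,0])@S.M)[:,:2].round(1).tolist())
al=np.radians(15); bp=S.M@np.array([-np.sin(al),0,np.cos(al)]); o=ori(-bp,S.M@np.array([0,1,0.]))
T=lambda x,z:tcp(S.w([x-75,0,z]),-bp)
inS=lambda: (S.M.T@(np.array(robot.current_tcp_pos())-8*-bp-np.r_[S.o,0])).round(1)
robot.move_linear(T(66,75),o,v=150)
print("hit down",robot.move_linear(T(66,47),o,v=60,max_force=6),inS())
print("hit V",robot.move_linear(T(80,47),o,v=20,max_force=5),inS(),robot.current_time())
f=grab("scene","sc3.png");cv2.imwrite("pics/sc3c.png",cv2.resize(f["color"][190:310,190:330],None,fx=5,fy=5))
E
python3 s3.py
```

```text
stand frame from scene [[-120.6, 110.2], [141.1, 108.5], [-123.0, -113.4], [141.5, -113.4]]
hit down True [-10.2  -0.2  45.2]
hit V True [-10.2  -0.2  45.2] 12.0417
```

Run:
```python
from h import *
S=Stand([579.8,-219.5],-.1036)
print(robot.current_contact_force(),robot.current_tcp_pos(),R.from_rotvec(robot.current_eef_rot()).as_matrix().round(3)[:,1],robot.current_gripper_width(),robot.current_time())
K,d,V=load("sc3"); im=cv2.imread("pics/sc3c.png")
P=[S.w(p) for p in[(140,120,12),(140,-110,12),(-130,-110,12),(-130,120,12),(90,0,92),(57,57,92),(57,-57,92),(73,0,42),(13,85,91)]]
for q in proj(K,d,V,P): cv2.circle(im,tuple(int(v) for v in (q-[190,190]+.5)*5),3,(0,0,255),1)
cv2.imwrite("pics/sc3o.png",im)
```

```text
[-1.22329458 -0.43862725  4.63951575] [ 571.72099473 -218.83492782   37.47521205] [ 0.254 -0.027 -0.967] 59.503827460374005 12.0917
```

View pics/sc3o.png

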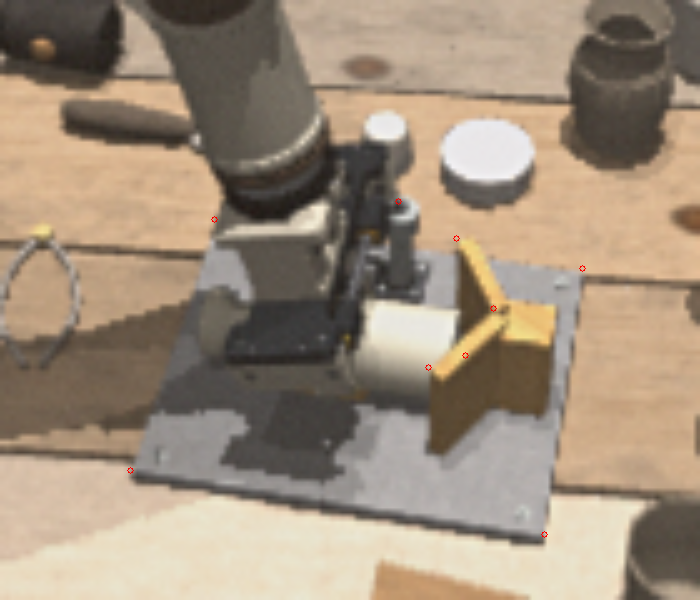

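Red marks (my stand estimate) sit about 1–2 scene pixels up and left of the real edges, e.g. V apex (493,308) against (503,308). The stand is therefore a few mm further +x and −y. The bottle has touched the base. I'll raise it slightly, shift −y 2 mm, and slide it into the V under force control.

```bash
cat > s4.py <<'E'
from h import *
S=Stand([581.2,-221.5],-.1036)
al=np.radians(15); bp=S.M@np.array([-np.sin(al),0,np.cos(al)]); o=ori(-bp,S.M@np.array([0,1,0.]))
T=lambda x,z:tcp(S.w([x-75,0,z]),-bp)
inS=lambda: (S.M.T@(np.array(robot.current_tcp_pos())+8*bp-np.r_[S.o,0])).round(1)
robot.move_linear(T(63,48),o,v=40); robot.sleep(.2); print(inS(),np.round(robot.current_contact_force(),1))
print("hit V",robot.move_linear(T(86,47.5),o,v=25,max_force=5),inS(),np.round(robot.current_contact_force(),1),robot.current_time())
E
python3 s4.py
```

```text
[-12.6   0.1  47.4] [ 0.4  0.7 -5.5]
hit V True [-6.7  0.  46. ] [ 0.5 -0.4 -5.1] 13.025
```

```bash
cat > s5.py <<'E'
exec(open("s4.py").read().split("robot.move_linear")[0])
p=robot.current_tcp_pos()
def rel(dx,dy,dz,**k): return robot.move_linear(np.array(robot.current_tcp_pos())+S.M@np.array([dx,dy,dz]),o,**k)
rel(0,0,1,v=15); robot.sleep(.2); print(inS(),np.round(robot.current_contact_force(),1))
print("hit V",rel(14,0,0,v=12,max_force=4),inS(),np.round(robot.current_contact_force(),1)); robot.sleep(.1)
print(np.round(robot.current_contact_force(),1))
print("down",rel(0,0,-4,v=15,max_force=4),inS(),np.round(robot.current_contact_force(),1),robot.current_time())
f=grab("scene","sc5.png");cv2.imwrite("pics/sc5c.png",cv2.resize(f["color"][220:300,240:320],None,fx=7,fy=7,interpolation=cv2.INTER_CUBIC))
E
python3 s5.py
```

```text
[-6.9  0.  46.8] [-0.6 -0.2 -5.2]
hit V True [-6.5  0.2 45.2] [0.7 0.3 1.2]
[0.5 0.6 1.5]
down True [-5.8  0.5 45. ] [-0.2  0.3  4.7] 14.2917
```

```bash
cat > s6.py <<'E'
exec(open("s4.py").read().split("robot.move_linear")[0])
robot.move_linear(T(69,50),o,v=30); robot.sleep(.2); print(inS(),np.round(robot.current_contact_force(),1))
for x in (71,73,75,77,79):
    h=robot.move_linear(T(x,49.5),o,v=15,max_force=8); robot.sleep(.1); F=S.M.T@np.array(robot.current_contact_force()); print(x,h,inS(),F.round(1))
    if F[0]<-3: break
print("down",robot.move_linear(T(x,43),o,v=15,max_force=8),inS(),np.round(robot.current_contact_force(),1),robot.current_time())
f=grab("scene","sc6.png");cv2.imwrite("pics/sc6c.png",cv2.resize(f["color"][220:300,240:320],None,fx=7,fy=7,interpolation=cv2.INTER_CUBIC))
E
python3 s6.py
```

```text
[-6.4  0.  49.6] [ 0.6 -0.3 -5.6]
71 False [-5.   0.3 48.9] [-4.7  0.2 -5. ]
down True [-4.6  1.  45. ] [-1.4  1.1  5.2] 15.6417
```

View pics/sc6c.png

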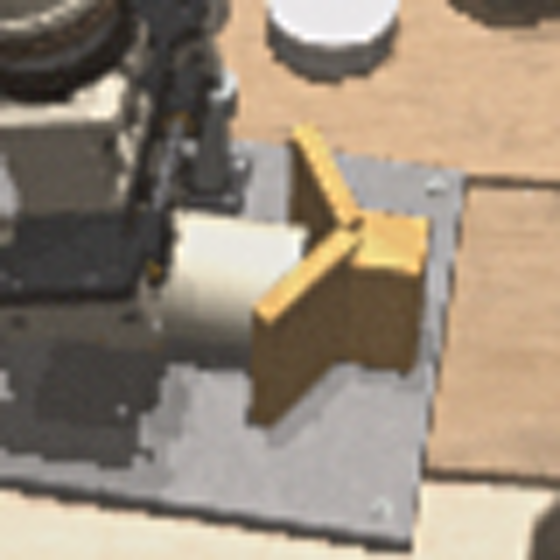

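The foot is against the V with about 5 N of contact. Next: let go, back off, and look from the wrist.

```bash
cat > s7.py <<'E'
exec(open("s4.py").read().split("robot.move_linear")[0])
claw.gripper_to(76); robot.sleep(.2); print(robot.current_gripper_width(),inS())
g=np.array(robot.current_tcp_pos()); robot.move_linear(g+60*bp,v=120)
# look: straight-down pose behind, over the neck
b2=S.M@np.array([-np.sin(.3),0,np.cos(.3)])
robot.move_linear(tcp(S.w([-63,0,42])+130*b2,-b2),ori(-b2,S.M@np.array([0,1,0.])),v=200); robot.sleep(.2)
print(robot.current_time(),np.round(robot.current_joints(),2))
f=grab("wrist","w7.png"); t=grab("top","top7.png"); K,d=cal(f); im=f["color"].copy()
P=[S.w(p) for p in[(90,0,92),(57,57,92),(57,-57,92),(90,0,12),(73,0,42),(10,22.5,17),(10,-22.5,17),(-63,0,42),(73,0,72)]]
for q in proj(K,d,f["V"],P): cv2.circle(im,tuple(int(v) for v in q),3,(0,0,255),1)
cv2.imwrite("pics/w7o.png",np.hstack([im,cv2.resize(t["color"][130:270,280:360],None,fx=3.5*384/490,fy=384/140)[:384]]))
E
python3 s7.py
```

```text
76.11051024573413 [-8.5  1.1 42. ]
17.925 [ 1.43  0.48 -1.19  2.15  0.69  0.6   1.27]
```

View pics/w7o.png

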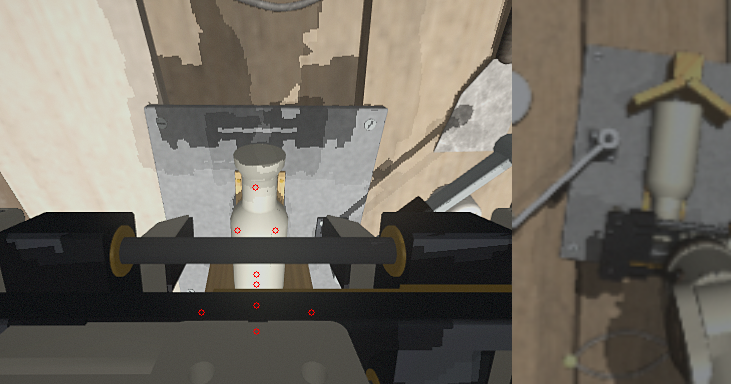

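The wrist view shows the bottle lying in the lane: head centre at (260,157), neck at column 261, strips' rear ends at columns 239 and 281 (centre 260). So the bottle is centred between the strips, and both sit about 4 px right of my marks. I'll fit the bottle's x from the head and scan reach for the tip-up.

Run:
```python
from h import *
S=Stand([581.2,-221.5],-.1036); K,d,V=load("w7")
t=np.linspace(0,2*np.pi,73)[:,None]
for f in(69,71,73):
  for y in (0,4):
    q=proj(K,d,V,np.array([S.w([f-170,y+24*np.cos(u[0]),42+24*np.sin(u[0])]) for u in t])); print(f,y,"head rows",q[:,1].min().round(1),q[:,1].max().round(1),"cols",q[:,0].min().round(1),q[:,0].max().round(1))
print(proj(K,d,V,[S.w([-65,y,17]) for y in(22.5,-22.5)]).round(1))
S=Stand(S.w([0,2.5,0])[:2],-.1036)
for deg in range(126,100,-4):
  j=planner.solve_ik(*tip(S,np.pi/2,np.radians(deg-90),1,dx=-2)); print("start b",deg,None if j is None else np.round(j,2).tolist())
for deg in range(46,72,4):
  j=planner.solve_ik(*tip(S,0,np.radians(deg),1)); print("end b",deg,None if j is None else np.round(j,2).tolist())
```

```text
69 0 head rows 141.6 163.4 cols 229.0 282.6
69 4 head rows 141.6 163.4 cols 233.5 287.1
71 0 head rows 143.6 165.5 cols 229.1 282.5
71 4 head rows 143.6 165.5 cols 233.6 287.0
73 0 head rows 145.5 167.7 cols 229.2 282.4
73 4 head rows 145.5 167.7 cols 233.7 286.9
[[277.7 173.9]
 [234.3 174. ]]
start b 126 [1.54, 1.19, -1.31, 2.34, 2.12, 0.79, 0.34]
start b 122 [1.5, 1.13, -1.31, 2.3, 1.97, 0.77, 0.41]
start b 118 [1.11, 0.66, -0.79, 2.27, 1.96, 0.26, 0.11]
start b 114 [0.98, 0.6, -0.66, 2.23, 1.5, 0.2, 0.5]
start b 110 [0.97, 0.6, -0.67, 2.18, 1.11, 0.27, 0.87]
start b 106 [1.02, 0.65, -0.76, 2.12, 0.99, 0.41, 0.99]
start b 102 [1.02, 0.68, -0.8, 2.07, 0.91, 0.52, 1.07]
end b 46 [0.24, 1.16, 0.01, 0.74, 0.1, 2.0, 1.73]
end b 50 [0.49, 1.18, -0.67, 0.81, 0.57, 2.0, 1.47]
end b 54 [0.55, 1.15, -0.77, 0.89, 0.62, 1.94, 1.42]
end b 58 [0.59, 1.11, -0.79, 0.97, 0.63, 1.85, 1.4]
end b 62 [0.63, 1.06, -0.81, 1.05, 0.63, 1.77, 1.38]
end b 66 [0.66, 1.02, -0.83, 1.13, 0.63, 1.68, 1.37]
end b 70 [0.7, 0.98, -0.84, 1.2, 0.64, 1.59, 1.36]
```

```bash
cat > s8.py <<'E'
from h import *
S0=Stand([581.2,-221.5],-.1036); S=Stand(S0.w([-1,3,0])[:2],-.1036)
def P(phi,b,**k): return tip(S,np.radians(phi),np.radians(b-phi),1,**k)
if __name__=="__main__":
    p,o=P(90,112); bw=-R.from_rotvec(o).as_matrix()[:,1]
    claw.gripper_to(64)
    robot.move_linear(p+70*bw,o,v=150)
    print("hit",robot.move_linear(p,o,v=100,max_force=8),robot.current_time())
    claw.gripper_to(25,8); print("w",robot.current_gripper_width(),np.round(robot.current_joints(),2),np.round(robot.current_contact_force(),1))
    for phi in(82,74,66,58):
        h=robot.move_linear(*P(phi,112,dz=1),v=60,max_force=15); print(phi,h,np.round(robot.current_contact_force(),1),robot.current_gripper_width(),(S.M.T@(np.array(robot.current_tcp_pos())-np.r_[S.o,0])).round(1))
        if h: break
    print(robot.current_time())
    f=grab("scene","sc8.png");cv2.imwrite("pics/sc8c.png",cv2.resize(f["color"][190:310,210:330],None,fx=5,fy=5,interpolation=cv2.INTER_CUBIC))
E
python3 s8.py
```

```text
hit False 19.8917
w 33.839458632440305 [ 0.96  0.59 -0.64  2.2   1.25  0.22  0.73] [-2.1  0.8  2. ]
82 False [ 0.6  0.4 -3. ] 33.71524497294426 [-59.9   0.1  53.9]
74 False [ 1.1  0.7 -3.4] 33.675628069229575 [-57.1   0.   71.6]
66 False [-0.5  0.2 -5.7] 33.81335637020379 [-53.3  -0.3  87.6]
58 False [-4.6  0.7 -6.4] 34.17903640736551 [-48.8  -0.2 101.4]
22.2583
```

View pics/sc8c.png

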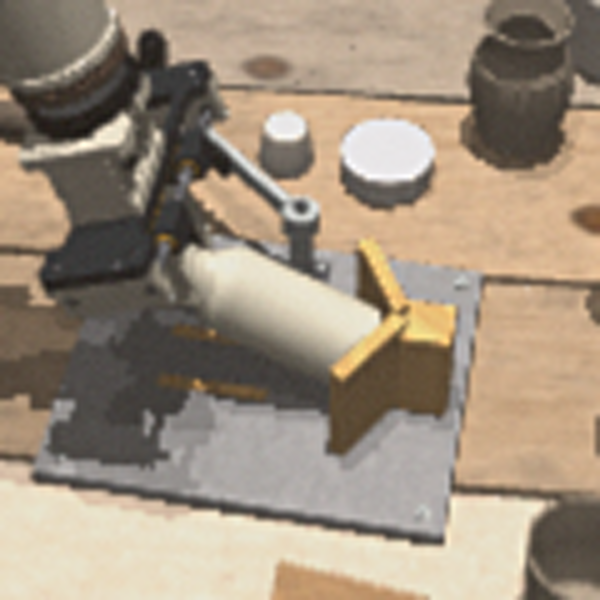

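The scene view shows the bottle pivoting in the pads, foot in the V and axis raised, with low forces. I'll continue with a firmer grip to upright.

```bash
cat > s9.py <<'E'
from s8 import *
claw.gripper_to(25,15)
for phi in(50,42,34,26,18,12,6,2):
    h=robot.move_linear(*P(phi,54+phi,dz=1,dx=-1),v=45,max_force=18); print(phi,h,np.round(S.M.T@np.array(robot.current_contact_force()),1),round(robot.current_gripper_width(),1),(S.M.T@(np.array(robot.current_tcp_pos())-np.r_[S.o,0])).round(1))
    if h: break
print(robot.current_time(),np.round(robot.current_joints(),2))
f=grab("scene","sc9.png");cv2.imwrite("pics/sc9c.png",cv2.resize(f["color"][160:310,210:330],None,fx=4,fy=4,interpolation=cv2.INTER_CUBIC))
E
python3 s9.py
```

```text
50 False [-11.   -0.1  -0.9] 34.0 [-42.7  -0.2 113.9]
42 False [-11.5   0.5   0. ] 33.5 [-33.5  -0.3 124.4]
34 False [-11.3  -0.8  -0.8] 33.6 [-21.9  -0.2 132.7]
26 False [-9.   0.3 -4.6] 34.0 [ -7.2  -0.2 138.9]
18 False [-8.5 -0.1 -4.4] 34.0 [  8.7  -0.3 142.4]
12 False [-5.6 -1.  -4.1] 34.1 [ 22.3  -0.2 143.7]
6 False [-6.  -0.4 -3.6] 34.1 [ 36.   -0.2 143.5]
2 False [-5.2 -1.  -4.6] 33.9 [ 4.510e+01 -1.000e-01  1.425e+02]
26.1167 [ 0.59  1.12 -0.81  0.96  0.64  1.89  1.39]
```

View pics/sc9c.png

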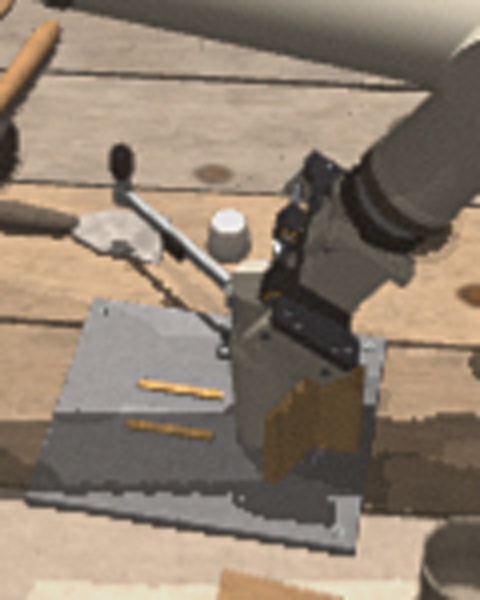

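Nearly upright in the V, with the clamp still open. Now to settle it and let go.

```bash
cat > s10.py <<'E'
from s8 import *
for phi,dz in((0,1),(0,-1.5)):
    h=robot.move_linear(*P(phi,54,dz=dz,dx=-2),v=15,max_force=6); print(h,np.round(S.M.T@np.array(robot.current_contact_force()),1),(S.M.T@(np.array(robot.current_tcp_pos())-np.r_[S.o,0])).round(1))
robot.sleep(.2)
claw.gripper_to(38); robot.sleep(.3); print(np.round(S.M.T@np.array(robot.current_contact_force()),1))
claw.gripper_to(80); robot.sleep(.3)
bw=-R.from_rotvec(robot.current_eef_rot()).as_matrix()[:,1]
g=np.array(robot.current_tcp_pos())
robot.move_linear(g+70*bw,v=120); print(robot.current_time())
robot.move_linear(g+70*bw+[0,0,60],v=150)
f=grab("scene","sc10.png"); t=grab("top","top10.png"); print(robot.current_time())
K,d,V=load("sc10"); im=f["color"].copy()
L=[S.w([55,0,z]) for z in(12,182)]
sub=cv2.resize(im[160:310,210:330],None,fx=4,fy=4,interpolation=cv2.INTER_CUBIC)
for s in(-1,1):   # expected upright body outline, seen from the scene camera
    c=-V[:3,:3].T@V[:3,3]; v=np.array(L[0])-c; n=np.cross([0,0,1],v); n/=np.linalg.norm(n)
    q=(proj(K,d,V,[L[0]+s*30*n,L[0]+s*30*n+[0,0,98]])-[210,160]+.5)*4; cv2.line(sub,*[tuple(int(v) for v in r) for r in q],(0,0,255),1)
tt=cv2.resize(t["color"][130:260,265:385],None,fx=4,fy=4*150/130)[:600]
cv2.imwrite("pics/f10.png",cv2.resize(np.hstack([sub,tt]),(800,500)))
E
python3 s10.py
```

```text
False [-6.4 -1.8 -4.1] [ 48.5  -0.3 142. ]
True [-1.1 -0.2  5.9] [ 47.4  -0.6 141.9]
[2.6 0.3 7.3]
29.9167Traceback (most recent call last):
  File "s10.py", line 10, in <module>
    robot.move_linear(g+70*bw+[0,0,60],v=150)
    ~~~~~~~~~~~~~~~~~^^^^^^^^^^^^^^^^^^^^^^^^
bench.MotionError: the arm cannot follow that straight line within its joint ranges
```

```bash
cat > s11.py <<'E'
from s8 import *
f=grab("scene","sc10.png"); t=grab("top","top10.png")
K,d,V=load("sc10"); im=f["color"].copy()
c=-V[:3,:3].T@V[:3,3]; L=S.w([55,0,12]); n=np.cross([0,0,1],L-c); n/=np.linalg.norm(n)
sub=cv2.resize(im[160:310,210:330],None,fx=4,fy=4,interpolation=cv2.INTER_CUBIC)
for s in(-1,1):
    q=(proj(K,d,V,[L+s*30*n,L+s*30*n+[0,0,98]])-[210,160]+.5)*4; cv2.line(sub,*[tuple(int(v) for v in r) for r in q],(0,0,255),1)
tt=cv2.resize(t["color"][130:260,265:385],(320*600//320,600))[:,:320*600//320]
cv2.imwrite("pics/f10.png",cv2.resize(np.hstack([sub,tt]),(800,460)))
down=S.M@np.array([0,0,-1.])
for s in(1,-1):
  for th in(2.28,1.5,.8,0):
    k=S.w([13-170*np.sin(th),85-170*np.cos(th),118]); j=planner.solve_ik(tcp(k,down),ori(down,S.M@np.array([s,0,0.]))); print(s,th,None if j is None else np.round(j,2).tolist())
b0=-R.from_rotvec(robot.current_eef_rot()).as_matrix()[:,1]; g=np.array(robot.current_tcp_pos())
for al,x,z in((70,75,250),(80,50,260),(90,30,260)):
    a=np.radians(al); bb=S.M@np.array([np.cos(a),0,np.sin(a)]); j=planner.solve_ik(tcp(S.w([x,60,z]),-bb),ori(-bb,S.M@np.array([0,1,0.]))); print(al,None if j is None else np.round(j,2).tolist())
E
python3 s11.py
```

```text
1 2.28 [0.09, 0.36, -0.15, 2.07, 0.08, 0.71, -0.21]
1 1.5 [0.34, 0.31, -0.13, 2.15, 0.06, 0.69, 0.07]
1 0.8 [0.49, 0.42, -0.08, 1.97, 0.05, 0.75, 0.28]
1 0 [0.48, 0.62, -0.05, 1.63, 0.04, 0.89, 0.31]
-1 2.28 [0.94, 0.8, -1.3, 2.04, 0.91, 1.06, 2.23]
-1 1.5 [1.25, 0.72, -1.3, 2.12, 0.86, 1.0, 2.5]
-1 0.8 [-0.5, 0.94, 1.35, 2.0, -1.04, 1.15, -1.93]
-1 0 [-0.32, 1.13, 1.35, 1.66, -1.13, 1.33, -2.01]
70 [0.36, 0.78, -0.33, 1.1, 0.22, 1.64, 1.53]
80 [0.43, 0.61, -0.36, 1.35, 0.21, 1.4, 1.52]
90 [0.5, 0.46, -0.39, 1.57, 0.19, 1.15, 1.54]
```

View pics/f10.png

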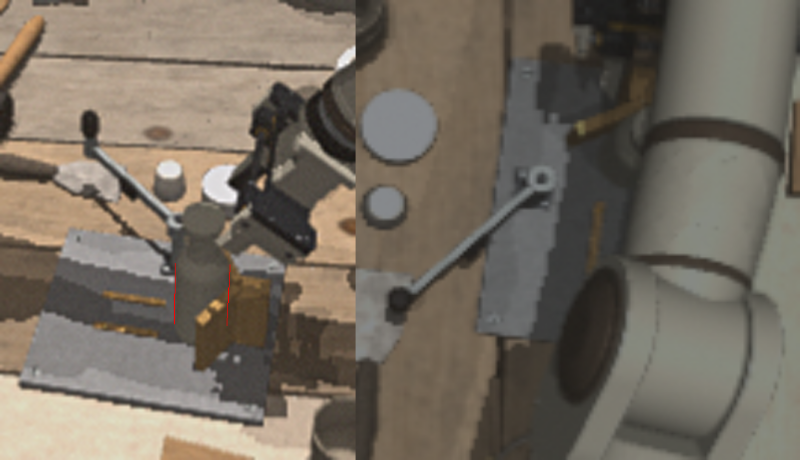

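The bottle stands upright in the V, matching the expected outline at columns 175–230 in the left half, and the clamp is still open. Next I'll take the knob and swing the arm in.

```bash
cat > s12.py <<'E'
from s8 import *
down=np.array([0,0,-1.]); o=ori(down,S.M@np.array([1,0,0.]))
K=lambda th,z=118:tcp(S.w([13-170*np.sin(th),85-170*np.cos(th),z]),down)
def pos(): p=S.M.T@(np.array(robot.current_tcp_pos())-np.r_[S.o,0]); return p.round(1), round(float(np.arctan2(13-p[0],85-p[1])),3), round(float(np.hypot(13-p[0],85-p[1])),1)
Fc=lambda:np.round(S.M.T@np.array(robot.current_contact_force()),1)
if __name__=="__main__":
    a=np.radians(70); bb=S.M@np.array([np.cos(a),0,np.sin(a)])
    try: robot.move_linear(tcp(S.w([90,0,260]),-bb),ori(-bb,S.M@np.array([0,1,0.])),v=150)
    except robot.MotionError as e: print(e); raise
    claw.gripper_to(70)
    robot.goto(K(2.28,230),o); print(robot.current_time(),pos())
    print("hit",robot.move_linear(K(2.28,117),o,v=130,max_force=8),pos())
    claw.gripper_to(15,10); print("w",robot.current_gripper_width(),robot.current_time(),Fc())
    robot.sleep(.1)
    for th in np.r_[np.arange(2.13,.3,-.2)]:
        h=robot.move_linear(K(th,117),o,v=120,max_force=25)
        if h: print("stop",th,pos(),Fc()); break
    print(pos(),Fc(),robot.current_gripper_width(),robot.current_time())
E
python3 s12.py
```

```text
32.55 (array([-115.1,  195.6,  222.4]), 2.283, 169.3)
hit False (array([-115.3,  195.8,  109.6]), 2.283, 169.5)
w 21.17495875320993 34.3833 [-0.6  0.1  1.2]
(array([-42. , -75.5, 109.1]), 0.33, 169.7) [ 0.7 -2.4  1. ] 21.29561469518985 38.7417
```

```bash
cat > s13.py <<'E'
from s12 import *
for th in(.22,.14,.08,.05,.03,.015,0,-.015,-.03):
    h=robot.move_linear(K(th,117),o,v=40,max_force=6); f=Fc(); print(th,h,pos(),f)
    if h or f[0]<-4.5: break
claw.gripper_to(32); robot.sleep(.3); print(Fc())
g=np.array(robot.current_tcp_pos()); robot.move_linear(g+[0,0,110],v=130)
robot.move_linear(K(.6,240),o,v=200); robot.goto(K(1.8,300),o); print(robot.current_time())
f=grab("scene","scf.png"); t=grab("top","topf.png")
cv2.imwrite("pics/ff.png",np.hstack([cv2.resize(f["color"][180:300,220:320],(400,480),interpolation=cv2.INTER_CUBIC),cv2.resize(t["color"][140:240,290:380],(400,480),interpolation=cv2.INTER_CUBIC)]))
E
python3 s13.py
```

```text
0.22 False (array([-23.2, -80.8, 109.1]), 0.215, 169.7) [ 1.4 -1.5 -0.1]
0.14 False (array([ -9.8, -83.2, 109.1]), 0.135, 169.8) [ 1.7 -1.1  0.3]
0.08 False (array([  0.3, -84.3, 109.1]), 0.075, 169.7) [2.3 0.6 0.9]
0.05 False (array([  5.1, -84.6, 109.1]), 0.047, 169.8) [0.2 1.2 0.9]
0.03 False (array([  8.2, -84.7, 109. ]), 0.028, 169.8) [0.2 1.9 1.7]
0.015 False (array([ 10.7, -84.8, 109. ]), 0.014, 169.8) [-0.4  1.7  2.4]
0 False (array([ 12.4, -84.8, 109. ]), 0.004, 169.8) [-3.7  2.8  4.6]
-0.015 False (array([ 12.7, -85. , 108.7]), 0.002, 170.0) [-10.2   2.8   9.2]
[-1.4  0.4 -0.7]
44.7583
```

View pics/ff.png

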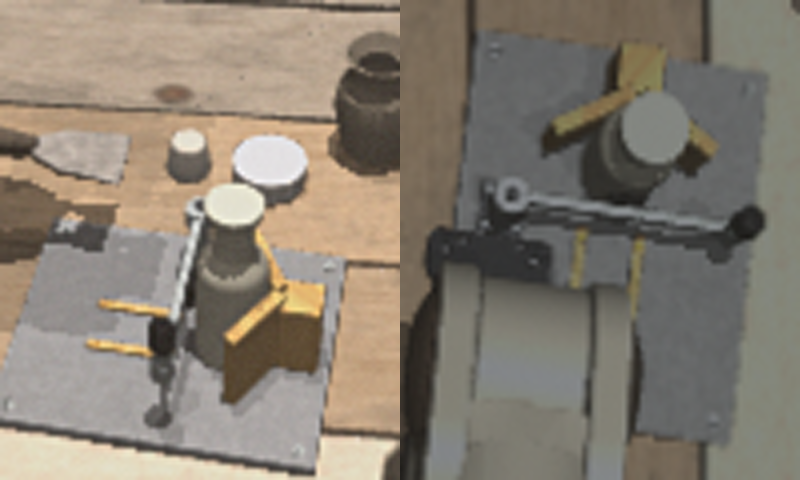

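The last view shows the bottle upright in the V, the clamp arm along −y with its pad at the bottle, and the gripper clear. The nearby things look unmoved.

```bash
python3 -c "
from h import *
robot.sleep(.5); print(robot.current_contact_force(), robot.current_time()); workorder.job_done()"
```

```text
[ 0.11305055 -1.02746748  0.1732635 ] 45.3583
the job is handed in; nothing more can be done
```

The job is done and handed in at about 45 s of the 72 s allowed; the hand-in reports no verdict. I carried the bottle level to the stand, laid it in the lane with its foot pressed to the V (about 5 N), and let go. I then took it by the neck, tipped it upright on its foot, released it, and swung the clamp arm in by its knob.

- **Bottle:** the last pictures show it upright in the V, and after release it matched the outline I expected to within a pixel or two.
- **Clamp:** the arm stopped against the bottle at about 0.00 rad by my estimate, with the reaction rising to about 10 N. The final pictures show it closed.
- **Gripper and other things:** the gripper is clear of everything. The nearby things look unmoved, but the mallet, block and wedge were not in the final crop.
- **Disagreements:** the three cameras placed the stand up to about 5 mm apart sideways, so I settled it by touch. The force sensor still read about 1 N with the gripper clear, which I took as drift rather than contact. I also read about 7 N upward while opening the grip on the upright bottle and did not explain it. The bottle stayed upright.

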